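# Gauge the strap block's channel and set the slide

## Task

Take the depth gauge from its wooden stand and press its sprung probe into the channel between the strap block's aluminium jaws until the gauge's base sits flat on both jaws, gently but firmly, keeping it there for about a second, and never press the probe on anything but the channel's floor. Then push the black setting slide fully to the plate whose colour, green or yellow, is that of the band where the gauge's orange pointer came to rest. Stand the gauge back upright on its stand with the probe in the hole, and leave the other things on the bench where they are.

Things in the scene. Friction and masses are not known exactly. Their poses are not given: they have to be found in the camera images.
- block: Blue bed of the strap block, fixed, 140 (x) x 110 (y) x 12 mm. Origin: centre of its underside. On it two aluminium jaws, each 120 x 39 mm, 12 mm apart, form an open channel along x, in the middle of the bed. They stand on packing: their level top is 32 to 50 mm above the bench, different each time. Between them a brass strip is the channel floor, 5 to 17 mm below their top.
- gauge: Depth gauge (loose, about 0.25 kg). Origin: centre of the base's underside; z points up along the gauge. Steel base 64 (x) x 28 (y) x 10 mm; on it a black upright housing 34 (x) x 24 (y) mm up to 90 mm above the underside. Seated: the base lies flat on both jaws and bears on them with some 4 N or more on top of the spring (8 to 12 N is right); more than 20 N on either jaw harms the gauge.
- gauge_mid (a point): Point of the gauge half-way up: 45 mm above the centre of the base's underside, same axes. Grip the housing across its 24 mm (closing along y), fingertips no lower than 42 mm above the underside.
- probe_tip (a point): Lower end of the gauge's sprung round probe, 6 mm thick, which sticks out 20 mm below the base's underside when relaxed and is pushed up into it: 3.6 N to begin, plus 0.3 N per mm. Bring the base down on the jaws at 10 mm/s or slower: they are rigid and a faster touch passes the force limit.
- pointer (a joint): Orange drag pointer, a bar sticking out of both narrow (x) faces of the housing. Value: travel in m, 0 at the start; the probe pushes it up 1:1 and it stays at the furthest point reached (channel depth = 20 mm - travel). Under 9 mm it lies in the green band (deep channel), over 9 mm in the yellow band above it (shallow). Over 17.5 mm the reading is spoilt: pressed on something flat.
- stand: Fixed wooden stand, 100 (x) x 70 (y) x 30 mm high, with a vertical round hole of 19 mm through its centre. Origin: centre of its underside. The gauge starts standing on it, its base on the top face and its probe in the hole.
- slide_top (a point): Top centre of the black setting slide, a grip 28 (its x) x 20 (its y) x 40 mm high, its top 54.5 mm above the bench, which slides along its y axis on an aluminium track (14 mm high, friction about 1.5 N). It starts near mid-track.
- slide (a joint): Position of the slide along its track: 0 to 0.10 m, growing along the slide's y axis.
- green_plate: Green steel plate fixed on the bench at one end of the slide's track, 50 x 34 x 10 mm. Origin: centre of its underside, on the track's line. Fully home at this end the slide's centre is 43 mm from the plate's centre. Which end it is at varies.
- yellow_plate: Yellow steel plate, the same, at the track's other end.
- mallet: Bystander: hammer-shaped wooden mallet, 260 mm long, lying.
- punch: Bystander: upright turned wooden hand punch, 40 mm wide, 103 mm high.
- spare_strip: Bystander: spare brass packing strip, 110 x 12 x 8 mm.
- glue: Bystander: closed amber jar, 64 mm wide, 85 mm high.
- rivets: Bystander: steel bowl, 80 mm wide, 45 mm high.
- awl: Bystander: awl with wooden handle, 150 mm long.
- square: Bystander: flat steel square, 160 x 100 mm legs.
- thread_spool: Bystander: dark wooden spool, 44 mm wide, 50 mm high.

How it is judged:
On the way, in this order (a step that is already met when the one before it is completed fails the run):
1. the gauge's base sits flat on the two jaws with the probe in the channel, its underside within 1.5 mm of both, bearing on them with 2 N or more, for 0.5 s ((contact force between gauge and jaws_c0 above 2 N or contact force between gauge and jaws_c1 above 2 N) and angle between gauge's own z axis and vertical below 0.03 rad and z of each of jaws_c0, jaws_c1 in the frame of gauge above -0.0235 m and x of probe_tip in the frame of block between -0.055 and 0.055 m and y of probe_tip in the frame of block between -0.006 and 0.006 m), for 0.5 s.
2. the slide stands at the plate of the pointer's colour (((value of joint pointer below 0.01 m and horizontal distance between slide_top and green_plate below 0.055 m) or (value of joint pointer above 0.008 m and horizontal distance between slide_top and yellow_plate below 0.055 m))), for 0.2 s.
At the end, for the whole second after the job is handed in: The slide is within about 12 mm of its end at the plate of the pointer's colour (within 1 mm of the line between the bands either colour counts), and the gauge stands upright (within 3 degrees), at rest and released, on its stand with the base flat on the top and the probe in the hole (((value of joint pointer below 0.01 m and horizontal distance between slide_top and green_plate below 0.055 m) or (value of joint pointer above 0.008 m and horizontal distance between slide_top and yellow_plate below 0.055 m)) and value of joint pointer above 0.002 m and horizontal distance between gauge and stand below 0.01 m and z of gauge in the frame of stand between 0.028 and 0.032 m and angle between gauge's own z axis and vertical below 0.05 rad and linear speed of gauge below 0.02 m/s); the robot touches nothing.
It fails at once if the gauge pressed on a jaw with more than 20 N (contact force between gauge and jaws_c0 above 20 N or contact force between gauge and jaws_c1 above 20 N).
It fails at once if the probe pressed home on something flat, which spoils the reading (value of joint pointer above 0.0175 m).
It fails at once if the gauge tipped over (angle between gauge's own z axis and vertical above 0.8 rad).
It fails at once if a bystander moved more than 20 mm (distance of any of mallet, punch, spare_strip, glue, rivets, awl, square, thread_spool from where it was at the start of the episode above 0.02 m).
It also fails if it takes over 72 s, if anything falls off the work surface, if the arm or the gripper's body presses on something with over 40 N, if the wrist force passes 120 N, or if a joint passes its speed limit or range.

## Robot

A 6-joint arm with a two-finger parallel gripper is mounted at the origin on the work surface. World frame = base frame: x ahead of the robot, y to its left, z up, the work surface at z = 0. Lengths are in m, angles in rad, forces in N, time in s.
With the tool pointing down it reaches from about 0.275 to 0.85 m from the base axis. Payload 5.2 kg.
Tool frame: the origin (TCP) lies where the fingers leave the gripper's body, on its centre line; the fingertips stand 73 mm ahead of it and the grasp point (between the pads) lies 54 mm ahead of it; z points along the fingers, y is the line along which they close (so a half turn about z gives the same grasp; the last joint's range is limited). The gripper opens to 85 mm and grips with 20 to 120 N. Pads are 22 mm wide; open, the fingers measure 114 mm over their backs; the gripper's body (76 mm by 85 mm) begins 54 mm behind the grasp point. The pads swing forward as they close: fully open they stand 13 mm farther back than shut.
Start: joints at [-1.399, 0.259, 1.535, -0, 1.348, -0.203], TCP at [0.201, -0.512, 0.304] pointing down, gripper open.
Joint ranges: [-3.14, 3.14], [-0.91, 2.08], [0.19, 2.58], [-1.22, 4.36], [0.22, 2.71], [-3.12, 3.12]. Speed limits (rad/s): [2.57, 2.57, 3.14, 3.14, 3.14, 3.14].

## Interface

Orientations are given as a unit quaternion [w, x, y, z].
In Python, from station import observe, optics, job gives the robot as it stands.
- The arm moves only by the tool step_arm, never from a script. Its argument "plan" is a list of rows, each an object of numbers: "tx", "ty", "tz": the shift along the tool's x, y, z in cm; "rx", "ry", "rz": the turn, a rotation vector about the tool's x, y, z in rad; "jaw": the closure, from 0 (fully open) to 1 (shut). A call has 1 to 8 rows; each row shifts and turns the commanded pose from where the row before left it, along the tool's axes as they then stand; what a row does not reach is not made up. A row lasts 1/10 s, in which the tool goes at most 50 mm and 8.59 degrees, less where a joint would pass 70% of its speed; a pose out of reach is approached as far as the arm can. A call with a gripper value outside its range is refused whole. The fingers move at their own pace and stop on an object; "force" is the grip in N (left out, the last holds). Time passes only in rows, so rows that do not move let the fingers close. It gives the time, the measured TCP pose, the force, the opening and the grip force at its end, in the units of the state.
- observe(): the state, without advancing time (a new reading comes with each control period).
- optics.grab_frame(name): name is "side" or "top"; returns a dict with "color" (480x640x3 uint8, red, green, blue), "vertical_fov" (degrees; the focal length in pixels is half the picture's height over the tangent of half this angle, whatever the lens; pixels are square), "cx", "cy" (the principal point, pixels), "extrinsics" (4x4, takes a point from camera to world coordinates). Camera axes: x right, y up, looking along -z (the intrinsics and any distortion apply to the point x, -y, -z); pixel columns grow to the right and rows downward; lengths in m; the calibration is good to about 2 mm. A picture is of the moment at which its call begins. There is no depth.
- job.close_job(): hands the job in; it is judged then, once.
The state is a dict: "clock": time; "qpos": joint angles; "joint_velocities": joint speeds; "tau": joint torques, N m; "ee_pos": TCP position; "orientation": TCP orientation; "wrist_force": force on the tool from outside, world axes, zero at the start; "torque": the same for the moment, N m; "gripper_width": finger opening in m; "grip_force": force on a finger pad.
Only numpy, scipy, OpenCV 4.12 (cv2) and the standard library are available. Lean on these libraries where they do the work, as an engineer would, in place of code of your own. Each camera call takes 0.05 s, during which the arm holds its last target. There are 200 camera calls.

## Working session

There is one attempt and no reset: what is moved stays moved. The work goes in short steps, Python scripts to look and compute and a tool call to move; the robot and the scene stay as the last step left them, time stands still between calls to the robot, and variables do not carry over. Pictures are saved under pics/ and viewed, at most 10 in all, crops included, and the job is handed in when it is done.

Besides the shell and the picture viewer there is one more tool, called after ">>>" as name(argument=value, ...), one argument or row to a line, values as JSON. step_arm: Moves the arm, as the interface text tells. Its arguments: {"type":"object","properties":{"plan":{"type":"array","items":{"type":"object","properties":{"tx":{"type":"number"},"ty":{"type":"number"},"tz":{"type":"number"},"rx":{"type":"number"},"ry":{"type":"number"},"rz":{"type":"number"},"jaw":{"type":"number"}}}},"force":{"type":"number"}},"required":["plan"]}

```bash
ls; mkdir -p pics; cat > h.py <<'E'
import numpy as np, cv2
from station import observe, optics, job
def grab(n,fn=None):
    f=optics.grab_frame(n); im=cv2.cvtColor(f['color'],cv2.COLOR_RGB2BGR)
    if fn: cv2.imwrite('pics/'+fn,im)
    np.savez('pics/%s.npz'%n,**{k:v for k,v in f.items() if k!='name'})
    return f,im
def K(f):
    F=240/np.tan(np.radians(f['vertical_fov'])/2); return np.array([[F,0,f['cx']],[0,F,f['cy']],[0,0,1.]])
def ray(f,u,v):
    k=K(f); d=np.array([(u-k[0,2])/k[0,0],-(v-k[1,2])/k[1,1],-1.]); E=np.array(f['extrinsics'])
    return E[:3,3],E[:3,:3]@d
def onz(f,u,v,z):
    o,d=ray(f,u,v); return o+d*(z-o[2])/d[2]
def proj(f,p):
    E=np.array(f['extrinsics']); q=E[:3,:3].T@(np.array(p)-E[:3,3]); q=K(f)@np.array([q[0],-q[1],-q[2]]); return q[:2]/q[2]
E
python3 - <<'E'
from h import *
for n in('top','side'):
    f,im=grab(n,n+'0.png'); print({k:(v if k!='color' else 0) for k,v in f.items()})
print(observe())
E
```

```text
pics
{'color': 0, 'vertical_fov': 53.56548313055335, 'cx': 321.076321063348, 'cy': 240.31772146126576, 'extrinsics': array([[-0.01790351,  0.99449213, -0.10327088,  0.48100126],
       [-0.99944394, -0.0207066 , -0.02613512, -0.02490683],
       [-0.02812956,  0.10274555,  0.99430985,  1.23850351],
       [ 0.        ,  0.        ,  0.        ,  1.        ]])}
{'color': 0, 'vertical_fov': 50.29351032937973, 'cx': 320.13228726041694, 'cy': 230.8029641336561, 'extrinsics': array([[ 0.95044047,  0.22846438, -0.21087184,  0.37253741],
       [-0.31078968,  0.71675066, -0.62424215, -0.68901105],
       [ 0.00852544,  0.6588418 ,  0.75223321,  0.92692658],
       [ 0.        ,  0.        ,  0.        ,  1.        ]])}
{'clock': 0.1, 'qpos': array([-1.39880704e+00,  2.59314989e-01,  1.53595043e+00,  1.63645201e-05,
        1.34798388e+00, -2.02809419e-01]), 'joint_velocities': array([ 0.00026575, -0.00151919, -0.00200129,  0.00015462, -0.00198828,
        0.00078367]), 'tau': array([ 3.48895563e-03, -4.46967888e+01, -2.91247505e+01, -4.42134785e-05,
        6.33061529e-03,  9.14546860e-06]), 'ee_pos': array([ 0.20130929, -0.51147242,  0.30314288]), 'orientation': array([-8.28102143e-04,  9.82492070e-01,  1.86302566e-01,  2.07415590e-05]), 'wrist_force': array([ 0.18490057,  0.46327181, -0.186421  ]), 'torque': array([-0.01257285,  0.00725021,  0.00948493]), 'grip_force': 0.0, 'gripper_width': 0.08512032806037616}
```

View pics/top0.png

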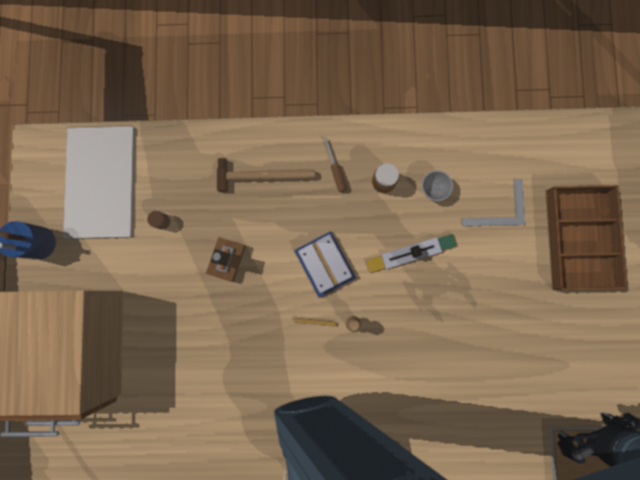

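View pics/side0.png

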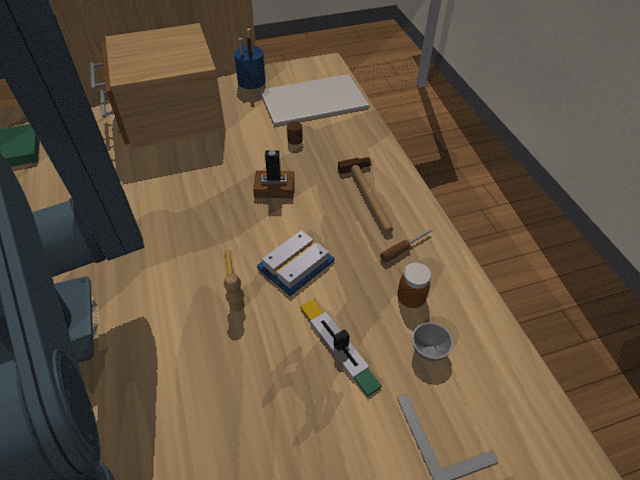

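Top view: gauge on its stand at about (225,259), block (325,264), track from yellow (376,264) to green (448,242), slide (418,252). The side view shows the same things at (273,175), (296,262) and (341,345).

```bash
python3 - <<'E'
from h import *
def L(n):
    f=dict(np.load('pics/%s.npz'%n)); return f,cv2.cvtColor(f['color'],cv2.COLOR_RGB2BGR)
ft,t=L('top'); fs,s=L('side')
def c(im,x,y,w=80,h=60): return cv2.resize(im[y:y+h,x:x+w],(400,300),interpolation=cv2.INTER_CUBIC)
m=np.vstack([np.hstack([c(t,187,229),c(t,285,230)]),np.hstack([c(s,233,145),c(s,256,225)])])
cv2.imwrite('pics/m1.png',m)
def blob(im,lo,hi,roi):
    x0,y0,x1,y1=roi; h=cv2.cvtColor(im,cv2.COLOR_BGR2HSV); k=np.zeros(h.shape[:2],np.uint8)
    k[y0:y1,x0:x1]=cv2.inRange(h,lo,hi)[y0:y1,x0:x1]
    n,l,st,ce=cv2.connectedComponentsWithStats(k); i=1+np.argmax(st[1:,4]); p=np.argwhere(l==i)[:,::-1].astype(np.float32)
    return ce[i],st[i],cv2.minAreaRect(p)
for f,im,nm,rs in((ft,t,'top',dict(y=(360,245,400,280),g=(430,225,470,260),b=(285,225,365,305),k=(400,230,435,270))),(fs,s,'side',dict(y=(290,290,330,330),g=(345,360,390,400),b=(250,225,345,300),k=(325,325,360,360)))):
    for nme,lo,hi,z in(('y',(18,120,60),(32,255,255),.01),('g',(50,70,30),(90,255,255),.01),('b',(100,90,30),(125,255,255),.012),('k',(0,0,0),(180,255,50),.05)):
        try:
            ce,st,r=blob(im,lo,hi,rs[nme]); print(nm,nme,ce,st,r,onz(f,*ce,z).round(4))
            if nme=='b': print([onz(f,*q,.012).round(4)[:2] for q in cv2.boxPoints(r)])
        except Exception as e: print(nm,nme,e)
# line fits of gauge/stand guesses
for n,f,p,z in(('topgauge',ft,(218,257),.12),):print(n,onz(f,*p,z))
E
```

```text
top y [374.76555024 263.81818182] [366 256  18  16 209] ((374.78900146484375, 263.96331787109375), (13.40956974029541, 15.708351135253906), 73.3007583618164) [ 0.5448 -0.1299  0.01  ]
top g [446.89115646 241.80272109] [439 235  16  14 147] ((446.9000244140625, 241.7000274658203), (10.75174331665039, 13.28156566619873), 71.56504821777344) [ 0.598 -0.317  0.01 ]
top b [310.66216216 277.91891892] [296 250  29  46  74] ((308.1652526855469, 273.15203857421875), (52.15266799926758, 5.711583614349365), 57.875) [0.5116 0.0359 0.012 ]
[array([0.578 , 0.0836]), array([0.5856, 0.0709]), array([0.4706, 0.0011]), array([0.4631, 0.0137])]
top k [416.6043956  251.20879121] [410 247  17  10  91] ((417.8462219238281, 251.73080444335938), (15.256272315979004, 9.426639556884766), 7.125016689300537) [ 0.5722 -0.2315  0.05  ]
side y [311.25964912 309.0877193 ] [300 299  24  22 285] ((311.4852600097656, 308.8088073730469), (17.32135581970215, 17.492855072021484), 59.036251068115234) [ 0.5438 -0.1303  0.01  ]
side g [367.34635417 382.05729167] [355 369  26  27 384] ((367.5067138671875, 381.79534912109375), (23.18426513671875, 17.44964027404785), 55.00798034667969) [ 0.5964 -0.3174  0.01  ]
side b [295.25646123 276.18091451] [258 255  76  41 503] ((296.8691101074219, 276.30023193359375), (35.79612731933594, 75.62974548339844), 84.12260437011719) [ 0.5354 -0.0396  0.012 ]
[array([0.4649, 0.0233]), array([ 0.6338, -0.0073]), array([ 0.6093, -0.1026]), array([ 0.45  , -0.0724])]
side k [340.55076923 341.08307692] [325 325  29  35 325] ((341.0517578125, 341.1206970214844), (42.280670166015625, 17.595062255859375), 66.80140686035156) [ 0.5683 -0.2405  0.05  ]
topgauge [0.56249103 0.24972645 0.12      ]
```

View pics/m1.png

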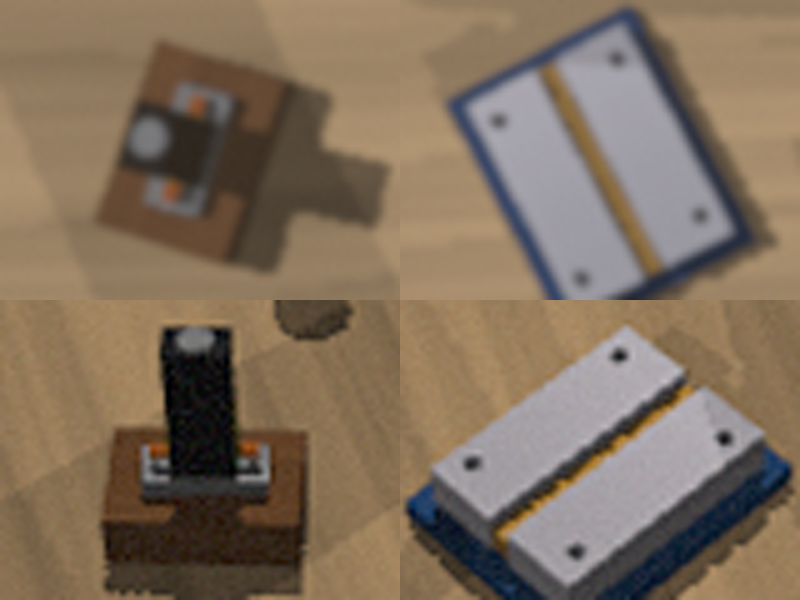

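The mosaic shows the four jaw screws, the orange pointer ends and the silver cap clearly. I'll triangulate these.

```bash
cat >> h.py <<'E'
def tri(f1,p1,f2,p2):
    o1,d1=ray(f1,*p1); o2,d2=ray(f2,*p2); d1=d1/np.linalg.norm(d1); d2=d2/np.linalg.norm(d2)
    t=np.linalg.lstsq(np.c_[d1,-d2],o2-o1,rcond=None)[0]; a=o1+d1*t[0]; b=o2+d2*t[1]
    return (a+b)/2,np.linalg.norm(a-b)
def load(n):
    f=dict(np.load('pics/%s.npz'%n)); return f,cv2.cvtColor(f['color'],cv2.COLOR_RGB2BGR)
def dark(im,p,r=3):
    u,v=int(round(p[0])),int(round(p[1])); w=im[v-r:v+r+1,u-r:u+r+1].astype(float).sum(2); w=np.clip(np.median(w)-w-40,0,None)
    y,x=np.mgrid[v-r:v+r+1,u-r:u+r+1]; return (w*x).sum()/w.sum(),(w*y).sum()/w.sum()
def orange(im,roi):
    x0,y0,x1,y1=roi; h=cv2.cvtColor(im,cv2.COLOR_BGR2HSV)[y0:y1,x0:x1]
    k=cv2.inRange(h,(5,170,110),(18,255,255)); n,l,st,ce=cv2.connectedComponentsWithStats(k)
    return [(tuple((ce[i]+[x0,y0]).round(2)),int(st[i,4])) for i in range(1,n)]
E
python3 - <<'E'
from h import *
ft,t=load('top'); fs,s=load('side')
T=[(304.6,254),(328.4,241.8),(345,273),(321.4,285.8)]; S=[(299.8,236),(320.8,252.6),(291.2,275.2),(270.4,257.6)]
P=[]
for a,b in zip(T,S):
    p,e=tri(ft,dark(t,a),fs,dark(s,b)); P.append(p); print('screw',p.round(4),round(e,4))
P=np.array(P); print('c',P.mean(0), 'sides',[np.linalg.norm(P[i]-P[i-1]).round(4) for i in range(4)])
zt=P[:,2].mean()
ch=P[2]+P[3]-P[0]-P[1]
d=(P[3]-P[0])+(P[2]-P[1]); print('chan yaw?',np.arctan2(d[1],d[0]))
# brass strip line in top view
h=cv2.cvtColor(t,cv2.COLOR_BGR2HSV); k=np.zeros(h.shape[:2],np.uint8); k[238:290,305:345]=cv2.inRange(h,(12,100,90),(26,255,255))[238:290,305:345]
n,l,st,ce=cv2.connectedComponentsWithStats(k); i=1+np.argmax(st[1:,4]); pts=np.argwhere(l==i)[:,::-1]
q=np.array([onz(ft,*x,zt-.011) for x in pts])[:,:2]; v=cv2.fitLine(q.astype(np.float32),cv2.DIST_L2,0,.01,.01).ravel(); print('strip',st[i],v,np.arctan2(v[1],v[0]))
nrm=np.array([-v[1],v[0]]); print('offset of screw centre from strip line',nrm@(P.mean(0)[:2]-v[2:]))
print(orange(t,(205,240,240,280)),orange(s,(250,160,300,190)))
# caps
print('cap',tri(ft,(216.6,256.2),fs,(271.6,152.8)))
# stand corners top face z=.03
c=np.array([(155,42),(292,85),(235,262),(97,220)])/5+[187-.4,229-.4]
C=np.array([onz(ft,*x,.03) for x in c]); print('stand',C.round(4)[:,:2],C.mean(0),[np.linalg.norm(C[i]-C[i-1]).round(4) for i in range(4)])
d=C[0]-C[3]+C[1]-C[2]; print('stand yaw',np.arctan2(d[1],d[0]))
c=np.array([(180,85),(235,92),(205,215),(147,207)])/5+[187-.4,229-.4]
C=np.array([onz(ft,*x,.04) for x in c]); print('base',C.round(4)[:,:2],C.mean(0),[np.linalg.norm(C[i]-C[i-1]).round(4) for i in range(4)])
E
```

```text
screw [0.5722 0.05   0.0368] 0.0002
screw [ 0.6041 -0.0108  0.0334] 0.0012
screw [ 0.5228 -0.0516  0.0372] 0.0002
screw [0.492  0.0094 0.0371] 0.0005
c [ 0.54778038 -0.00076784  0.03612969] sides [np.float64(0.0899), np.float64(0.0687), np.float64(0.091), np.float64(0.0684)]
chan yaw? -2.6746635626260247
strip [314 244  23  41 110] [ 0.89215195  0.45173544  0.54504055 -0.00206453] 0.4687096
offset of screw centre from strip line -8.083411757275988e-05
[] [((np.float64(264.0), np.float64(174.12)), 8), ((np.float64(282.2), np.float64(173.6)), 5)]
cap (array([0.56437855, 0.25263867, 0.12173233]), np.float64(9.899295859054688e-05))
stand [[0.6206 0.2731]
 [0.597  0.2023]
 [0.507  0.2316]
 [0.5297 0.3025]] [0.56358275 0.25235773 0.03      ] [np.float64(0.0956), np.float64(0.0747), np.float64(0.0946), np.float64(0.0745)]
stand yaw -0.3138454056493367
base [[0.5972 0.2577]
 [0.593  0.2295]
 [0.5308 0.2447]
 [0.5354 0.2743]] [0.56410125 0.25157724 0.04      ] [np.float64(0.064), np.float64(0.0285), np.float64(0.0641), np.float64(0.0299)]
```

>>> step_arm(
  plan=[
    {"tx": 3.08, "ty": -2.89, "jaw": 0},
    {"tx": 3.08, "ty": -2.89},
    {"tx": 3.08, "ty": -2.89},
    {"tx": 3.08, "ty": -2.89},
    {"tx": 3.08, "ty": -2.89},
    {"tx": 3.08, "ty": -2.89},
    {"tx": 3.08, "ty": -2.89},
    {"tx": 3.08, "ty": -2.89},
  ],
)

```text
$.plan[0]: bad value
```

>>> step_arm(
  plan=[
    {"tx": 3.08, "ty": -2.89},
    {"tx": 3.08, "ty": -2.89},
    {"tx": 3.08, "ty": -2.89},
    {"tx": 3.08, "ty": -2.89},
    {"tx": 3.08, "ty": -2.89},
    {"tx": 3.08, "ty": -2.89},
    {"tx": 3.08, "ty": -2.89},
    {"tx": 3.08, "ty": -2.89},
  ],
)

```text
$.plan[0]: bad value
```

>>> step_arm(
  plan=[
    {"tx": 3.08, "ty": -2.89},
    {"tx": 3.08, "ty": -2.89},
    {"tx": 3.08, "ty": -2.89},
    {"tx": 3.08, "ty": -2.89},
    {"rz": 0.14},
    {"rz": 0.14},
    {"rz": 0.14},
    {"rz": 0.14},
  ],
)

```text
$.plan[0]: bad value
```

>>> step_arm(
  plan=[
    {"rz": 0.07},
    {"tz": 0.1},
    {},
  ],
)

```text
$.plan[0]: bad value
```

>>> step_arm(
  plan=[
    {"tx": 3.08, "ty": -2.89, "tz": 0, "rx": 0, "ry": 0, "rz": 0, "jaw": 0},
    {"tx": 3.08, "ty": -2.89, "tz": 0, "rx": 0, "ry": 0, "rz": 0, "jaw": 0},
    {"tx": 3.08, "ty": -2.89, "tz": 0, "rx": 0, "ry": 0, "rz": 0, "jaw": 0},
    {"tx": 3.08, "ty": -2.89, "tz": 0, "rx": 0, "ry": 0, "rz": 0, "jaw": 0},
    {"tx": 3.08, "ty": -2.89, "tz": 0, "rx": 0, "ry": 0, "rz": 0, "jaw": 0},
    {"tx": 3.08, "ty": -2.89, "tz": 0, "rx": 0, "ry": 0, "rz": 0, "jaw": 0},
    {"tx": 3.08, "ty": -2.89, "tz": 0, "rx": 0, "ry": 0, "rz": 0, "jaw": 0},
    {"tx": 3.08, "ty": -2.89, "tz": 0, "rx": 0, "ry": 0, "rz": 0, "jaw": 0},
  ],
)

```text
clock: 0.9
ee_pos: [0.3462, -0.2047, 0.3037]
orientation: [-0.0, 0.983, 0.186, -0.0]
wrist_force: [0.2, 0.2, -0.4]
gripper_width: 0.0852
grip_force: 0.0
```

>>> step_arm(
  plan=[
    {"tx": 3.08, "ty": -2.89, "tz": 0, "rx": 0, "ry": 0, "rz": 0, "jaw": 0},
    {"tx": 3.08, "ty": -2.89, "tz": 0, "rx": 0, "ry": 0, "rz": 0, "jaw": 0},
    {"tx": 3.08, "ty": -2.89, "tz": 0, "rx": 0, "ry": 0, "rz": 0, "jaw": 0},
    {"tx": 3.08, "ty": -2.89, "tz": 0, "rx": 0, "ry": 0, "rz": 0, "jaw": 0},
    {"tx": 3.08, "ty": -2.89, "tz": 0, "rx": 0, "ry": 0, "rz": 0, "jaw": 0},
    {"tx": 3.08, "ty": -2.89, "tz": 0, "rx": 0, "ry": 0, "rz": 0, "jaw": 0},
    {"tx": 3.08, "ty": -2.89, "tz": 0, "rx": 0, "ry": 0, "rz": 0, "jaw": 0},
    {"tx": 3.08, "ty": -2.89, "tz": 0, "rx": 0, "ry": 0, "rz": 0, "jaw": 0},
  ],
)

```text
clock: 1.7
ee_pos: [0.4909, 0.1007, 0.3036]
orientation: [0.0, 0.982, 0.186, -0.0]
wrist_force: [-0.7, -0.2, 0.4]
gripper_width: 0.0851
grip_force: 0.0
```

>>> step_arm(
  plan=[
    {"tx": 3.08, "ty": -2.89, "tz": 0, "rx": 0, "ry": 0, "rz": 0, "jaw": 0},
    {"tx": 3.08, "ty": -2.89, "tz": 0, "rx": 0, "ry": 0, "rz": 0, "jaw": 0},
    {"tx": 3.08, "ty": -2.89, "tz": 0, "rx": 0, "ry": 0, "rz": 0, "jaw": 0},
    {"tx": 3.08, "ty": -2.89, "tz": 0, "rx": 0, "ry": 0, "rz": 0, "jaw": 0},
    {"tx": 0, "ty": 0, "tz": 0, "rx": 0, "ry": 0, "rz": 0.14, "jaw": 0},
    {"tx": 0, "ty": 0, "tz": 0, "rx": 0, "ry": 0, "rz": 0.14, "jaw": 0},
    {"tx": 0, "ty": 0, "tz": 0, "rx": 0, "ry": 0, "rz": 0.14, "jaw": 0},
    {"tx": 0, "ty": 0, "tz": 0, "rx": 0, "ry": 0, "rz": 0.14, "jaw": 0},
  ],
)

```text
clock: 2.5
ee_pos: [0.5628, 0.2518, 0.3031]
orientation: [0.0, 0.995, -0.095, -0.001]
wrist_force: [0.8, -0.3, -0.2]
gripper_width: 0.0855
grip_force: 0.0
```

>>> step_arm(
  plan=[
    {"tx": 0, "ty": 0, "tz": 0, "rx": 0, "ry": 0, "rz": 0.07, "jaw": 0},
    {"tx": 0, "ty": 0, "tz": 0, "rx": 0, "ry": 0, "rz": 0, "jaw": 0},
    {"tx": 0, "ty": 0, "tz": 0, "rx": 0, "ry": 0, "rz": 0, "jaw": 0},
  ],
)

```text
clock: 2.8
ee_pos: [0.5629, 0.2515, 0.3035]
orientation: [0.0, 0.992, -0.126, -0.0]
wrist_force: [-0.1, -0.5, 0.8]
gripper_width: 0.0856
grip_force: 0.0
```

>>> step_arm(
  plan=[
    {"tx": 0.1, "ty": -0.07, "tz": 3, "rx": 0, "ry": 0, "rz": 0, "jaw": 0},
    {"tx": 0, "ty": 0, "tz": 3, "rx": 0, "ry": 0, "rz": 0, "jaw": 0},
    {"tx": 0, "ty": 0, "tz": 3, "rx": 0, "ry": 0, "rz": 0, "jaw": 0},
    {"tx": 0, "ty": 0, "tz": 3, "rx": 0, "ry": 0, "rz": 0, "jaw": 0},
    {"tx": 0, "ty": 0, "tz": 2, "rx": 0, "ry": 0, "rz": 0, "jaw": 0},
    {"tx": 0, "ty": 0, "tz": 1.3, "rx": 0, "ry": 0, "rz": 0, "jaw": 0},
    {"tx": 0, "ty": 0, "tz": 0, "rx": 0, "ry": 0, "rz": 0, "jaw": 0},
    {"tx": 0, "ty": 0, "tz": 0, "rx": 0, "ry": 0, "rz": 0, "jaw": 0},
  ],
)

```text
clock: 3.6
ee_pos: [0.5646, 0.2521, 0.1516]
orientation: [-0.0, 0.992, -0.127, 0.0]
wrist_force: [0.4, -0.4, 0.5]
gripper_width: 0.0851
grip_force: 0.0
```

>>> step_arm(
  plan=[
    {"tx": 0, "ty": 0, "tz": 0, "rx": 0, "ry": 0, "rz": 0, "jaw": 0.4},
    {"tx": 0, "ty": 0, "tz": 0, "rx": 0, "ry": 0, "rz": 0, "jaw": 0.6},
    {"tx": 0, "ty": 0, "tz": 0, "rx": 0, "ry": 0, "rz": 0, "jaw": 0.7},
    {"tx": 0, "ty": 0, "tz": 0, "rx": 0, "ry": 0, "rz": 0, "jaw": 0.8},
    {"tx": 0, "ty": 0, "tz": 0, "rx": 0, "ry": 0, "rz": 0, "jaw": 0.9},
    {"tx": 0, "ty": 0, "tz": 0, "rx": 0, "ry": 0, "rz": 0, "jaw": 1},
    {"tx": 0, "ty": 0, "tz": 0, "rx": 0, "ry": 0, "rz": 0, "jaw": 1},
    {"tx": 0, "ty": 0, "tz": 0, "rx": 0, "ry": 0, "rz": 0, "jaw": 1},
  ],
  force=60,
)

```text
clock: 4.4
ee_pos: [0.5643, 0.2521, 0.1513]
orientation: [-0.0, 0.992, -0.127, 0.0]
wrist_force: [0.3, -0.6, 4.4]
gripper_width: 0.0235
grip_force: 62.8
```

```bash
python3 - <<'E'
from h import *
o=observe(); print({k:np.round(o[k],3) for k in('clock','ee_pos','orientation','wrist_force','torque','gripper_width','grip_force')})
ft,t=grab('top'); fs,s=grab('side')
c=lambda im,x,y:cv2.resize(im[y:y+75,x:x+100],(400,300),interpolation=cv2.INTER_CUBIC)
cv2.imwrite('pics/m2.png',np.hstack([c(t,180,220),c(s,223,125)]))
E
```

```text
{'clock': np.float64(4.4), 'ee_pos': array([0.564, 0.252, 0.151]), 'orientation': array([-0.   ,  0.992, -0.127,  0.   ]), 'wrist_force': array([ 0.313, -0.562,  4.367]), 'torque': array([ 0.064,  0.125, -0.035]), 'gripper_width': np.float64(0.023), 'grip_force': np.float64(62.844)}
```

View pics/m2.png

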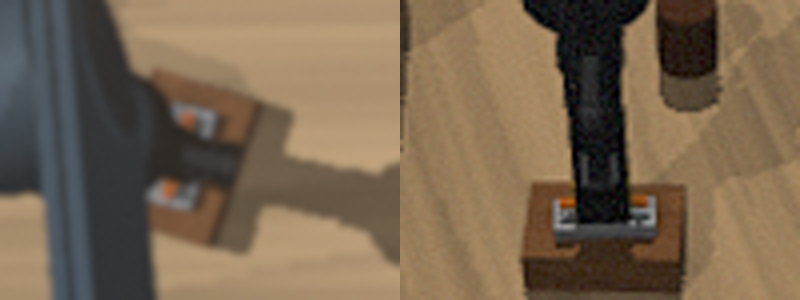

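Gripped: opening 23.5 mm, TCP 121 mm above the underside, gauge still flat on the stand. Lifting it and carrying it over.

>>> step_arm(
  plan=[
    {"tx": 0, "ty": 0, "tz": -0.5, "rx": 0, "ry": 0, "rz": 0, "jaw": 1},
    {"tx": 0, "ty": 0, "tz": -1, "rx": 0, "ry": 0, "rz": 0, "jaw": 1},
    {"tx": 0, "ty": 0, "tz": -1.5, "rx": 0, "ry": 0, "rz": 0, "jaw": 1},
    {"tx": 0, "ty": 0, "tz": -2, "rx": 0, "ry": 0, "rz": 0, "jaw": 1},
    {"tx": 0, "ty": 0, "tz": -2, "rx": 0, "ry": 0, "rz": 0, "jaw": 1},
    {"tx": 0, "ty": 0, "tz": -1.5, "rx": 0, "ry": 0, "rz": 0, "jaw": 1},
    {"tx": 0, "ty": 0, "tz": -1, "rx": 0, "ry": 0, "rz": 0, "jaw": 1},
    {"tx": 0, "ty": 0, "tz": -0.5, "rx": 0, "ry": 0, "rz": 0, "jaw": 1},
  ],
)

```text
clock: 5.3
ee_pos: [0.5643, 0.252, 0.2521]
orientation: [-0.0, 0.992, -0.127, 0.001]
wrist_force: [-0.2, -1.0, -2.1]
gripper_width: 0.0231
grip_force: 62.1
```

>>> step_arm(
  plan=[
    {"tx": 0.22, "ty": 1.2, "tz": 0, "rx": 0, "ry": 0, "rz": 0, "jaw": 1},
    {"tx": 0.5, "ty": 2.6, "tz": 0, "rx": 0, "ry": 0, "rz": 0, "jaw": 1},
    {"tx": 0.75, "ty": 4, "tz": 0, "rx": 0, "ry": 0, "rz": 0, "jaw": 1},
    {"tx": 0.8, "ty": 4.2, "tz": 0, "rx": 0, "ry": 0, "rz": 0, "jaw": 1},
    {"tx": 0.8, "ty": 4.2, "tz": 0, "rx": 0, "ry": 0, "rz": 0, "jaw": 1},
    {"tx": 0.78, "ty": 4.1, "tz": 0, "rx": 0, "ry": 0, "rz": 0, "jaw": 1},
    {"tx": 0.57, "ty": 3, "tz": 0, "rx": 0, "ry": 0, "rz": 0, "jaw": 1},
    {"tx": 0.3, "ty": 1.6, "tz": 0, "rx": 0, "ry": 0, "rz": 0, "jaw": 1},
  ],
)

```text
clock: 6.1
ee_pos: [0.5458, -0.0042, 0.2498]
orientation: [0.0, 0.992, -0.129, -0.001]
wrist_force: [-0.3, 0.6, -1.7]
gripper_width: 0.0234
grip_force: 62.3
```

>>> step_arm(
  plan=[
    {"tx": 0, "ty": 0, "tz": 0, "rx": 0, "ry": 0, "rz": 0.1, "jaw": 1},
    {"tx": 0, "ty": 0, "tz": 0, "rx": 0, "ry": 0, "rz": 0.14, "jaw": 1},
    {"tx": 0, "ty": 0, "tz": 0, "rx": 0, "ry": 0, "rz": 0.14, "jaw": 1},
    {"tx": 0, "ty": 0, "tz": 0, "rx": 0, "ry": 0, "rz": 0.14, "jaw": 1},
    {"tx": 0, "ty": 0, "tz": 0, "rx": 0, "ry": 0, "rz": 0.14, "jaw": 1},
    {"tx": 0, "ty": 0, "tz": 0, "rx": 0, "ry": 0, "rz": 0.1, "jaw": 1},
    {"tx": 0, "ty": 0, "tz": 0, "rx": 0, "ry": 0, "rz": 0.09, "jaw": 1},
    {"tx": 0, "ty": 0, "tz": 0, "rx": 0, "ry": 0, "rz": 0, "jaw": 1},
  ],
)

```text
clock: 6.9
ee_pos: [0.5461, -0.0014, 0.2499]
orientation: [0.001, 0.851, -0.525, -0.001]
wrist_force: [-0.4, 0.9, -2.6]
gripper_width: 0.0235
grip_force: 62.1
```

>>> step_arm(
  plan=[
    {"tx": 0.02, "ty": -0.18, "tz": 0.5, "rx": 0, "ry": 0, "rz": 0, "jaw": 1},
    {"tx": 0, "ty": 0, "tz": 1.2, "rx": 0, "ry": 0, "rz": 0, "jaw": 1},
    {"tx": 0, "ty": 0, "tz": 1.6, "rx": 0, "ry": 0, "rz": 0, "jaw": 1},
    {"tx": 0, "ty": 0, "tz": 1.2, "rx": 0, "ry": 0, "rz": 0, "jaw": 1},
    {"tx": 0, "ty": 0, "tz": 0.9, "rx": 0, "ry": 0, "rz": 0, "jaw": 1},
    {"tx": 0, "ty": 0, "tz": 0.4, "rx": 0, "ry": 0, "rz": 0, "jaw": 1},
    {"tx": 0, "ty": 0, "tz": 0, "rx": 0, "ry": 0, "rz": 0, "jaw": 1},
    {"tx": 0, "ty": 0, "tz": 0, "rx": 0, "ry": 0, "rz": 0, "jaw": 1},
  ],
)

```text
clock: 7.7
ee_pos: [0.549, -0.0003, 0.1932]
orientation: [-0.0, 0.851, -0.525, 0.0]
wrist_force: [0.3, 0.1, -2.3]
gripper_width: 0.0232
grip_force: 62.2
```

```bash
python3 - <<'E'
from h import *
o=observe(); print({k:np.round(o[k],4) for k in('clock','ee_pos','orientation','wrist_force','torque','qpos')})
ft,t=grab('top'); fs,s=grab('side')
R=cv2.resize(s[195:295,245:345],(500,500),interpolation=cv2.INTER_CUBIC)
Q=cv2.resize(t[225:305,285:365],(300,300),interpolation=cv2.INTER_CUBIC)
m=np.zeros((500,800,3),np.uint8); m[:,:500]=R; m[:300,500:]=Q
cv2.imwrite('pics/m3.png',m)
u=o['ee_pos'].copy(); u[2]-=.1213
psi=2*np.arctan2(o['orientation'][2],o['orientation'][1])
X=np.array([np.cos(psi),np.sin(psi),0]);Y=np.array([np.sin(psi),-np.cos(psi),0])
print('pred side tip',proj(fs,u-[0,0,.02]),'base ends bottom',[proj(fs,u+a*.032*X+b*.014*Y) .round(1) for a in(-1,1) for b in(-1,1)])
print('top base corners at +10', [proj(ft,u+[0,0,.01]+a*.032*X+b*.014*Y) .round(1) for a in(-1,1) for b in(-1,1)])
print(orange(t,(285,225,365,305)),orange(s,(245,195,345,295)))
E
```

```text
{'clock': np.float64(7.7), 'ee_pos': array([ 5.490e-01, -3.000e-04,  1.932e-01]), 'orientation': array([-1.000e-04,  8.512e-01, -5.248e-01,  3.000e-04]), 'wrist_force': array([ 0.2773,  0.1386, -2.3426]), 'torque': array([-0.0135, -0.0057,  0.0217]), 'qpos': array([-0.2037,  0.3554,  1.6891,  0.    ,  1.0964,  2.4721])}
pred side tip [295.68792058 250.11332899] base ends bottom [array([290.2, 233. ]), array([280.8, 239.7]), array([310.3, 249. ]), array([300.9, 256.1])]
top base corners at +10 [array([309.5, 262.6]), array([314.9, 272.8]), array([332.8, 250.4]), array([338.1, 260.5])]
[] [((np.float64(294.5), np.float64(256.5)), 2), ((np.float64(282.0), np.float64(266.0)), 1), ((np.float64(278.5), np.float64(268.5)), 2), ((np.float64(275.0), np.float64(271.0)), 1)]
```

View pics/m3.png

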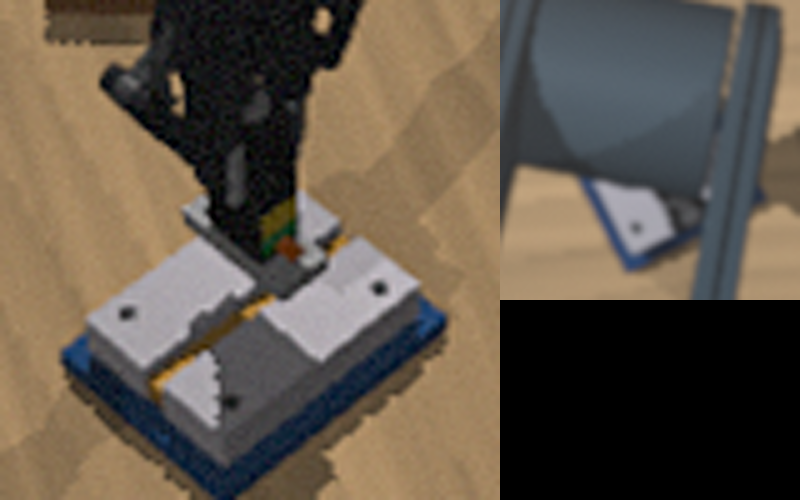

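The base lies across the channel where the calibration predicts: front corner at crop (275,298) against a predicted (279,305). The tool is within 0.1 mm of the channel's centre line. Now a slow descent.

>>> step_arm(
  plan=[
    {"tx": 0, "ty": 0, "tz": 0.25, "rx": 0, "ry": 0, "rz": 0, "jaw": 1},
    {"tx": 0, "ty": 0, "tz": 0.25, "rx": 0, "ry": 0, "rz": 0, "jaw": 1},
    {"tx": 0, "ty": 0, "tz": 0.25, "rx": 0, "ry": 0, "rz": 0, "jaw": 1},
    {"tx": 0, "ty": 0, "tz": 0.25, "rx": 0, "ry": 0, "rz": 0, "jaw": 1},
    {"tx": 0, "ty": 0, "tz": 0.2, "rx": 0, "ry": 0, "rz": 0, "jaw": 1},
    {"tx": 0, "ty": 0, "tz": 0.1, "rx": 0, "ry": 0, "rz": 0, "jaw": 1},
    {"tx": 0, "ty": 0, "tz": 0.1, "rx": 0, "ry": 0, "rz": 0, "jaw": 1},
    {"tx": 0, "ty": 0, "tz": 0, "rx": 0, "ry": 0, "rz": 0, "jaw": 1},
  ],
)

```text
clock: 8.6
ee_pos: [0.5486, -0.0002, 0.1788]
orientation: [0.0, 0.851, -0.525, -0.0]
wrist_force: [-0.3, -0.1, -2.2]
gripper_width: 0.0234
grip_force: 62.2
```

>>> step_arm(
  plan=[
    {"tx": 0, "ty": 0, "tz": 0.1, "rx": 0, "ry": 0, "rz": 0, "jaw": 1},
    {"tx": 0, "ty": 0, "tz": 0.1, "rx": 0, "ry": 0, "rz": 0, "jaw": 1},
    {"tx": 0, "ty": 0, "tz": 0.1, "rx": 0, "ry": 0, "rz": 0, "jaw": 1},
    {"tx": 0, "ty": 0, "tz": 0, "rx": 0, "ry": 0, "rz": 0, "jaw": 1},
  ],
)

```text
clock: 9.0
ee_pos: [0.5486, -0.0002, 0.1758]
orientation: [0.0, 0.851, -0.525, -0.0]
wrist_force: [-0.7, -0.2, -2.5]
gripper_width: 0.0236
grip_force: 62.2
```

>>> step_arm(
  plan=[
    {"tx": 0, "ty": 0, "tz": 0.1, "rx": 0, "ry": 0, "rz": 0, "jaw": 1},
    {"tx": 0, "ty": 0, "tz": 0.1, "rx": 0, "ry": 0, "rz": 0, "jaw": 1},
    {"tx": 0, "ty": 0, "tz": 0.1, "rx": 0, "ry": 0, "rz": 0, "jaw": 1},
    {"tx": 0, "ty": 0, "tz": 0, "rx": 0, "ry": 0, "rz": 0, "jaw": 1},
  ],
)

```text
clock: 9.4
ee_pos: [0.5486, -0.0002, 0.1727]
orientation: [0.0, 0.851, -0.525, -0.0]
wrist_force: [-0.4, 0.7, -1.4]
gripper_width: 0.0236
grip_force: 62.2
```

>>> step_arm(
  plan=[
    {"tx": 0, "ty": 0, "tz": 0.1, "rx": 0, "ry": 0, "rz": 0, "jaw": 1},
    {"tx": 0, "ty": 0, "tz": 0.1, "rx": 0, "ry": 0, "rz": 0, "jaw": 1},
    {"tx": 0, "ty": 0, "tz": 0.1, "rx": 0, "ry": 0, "rz": 0, "jaw": 1},
    {"tx": 0, "ty": 0, "tz": 0, "rx": 0, "ry": 0, "rz": 0, "jaw": 1},
  ],
)

```text
clock: 9.8
ee_pos: [0.5486, -0.0002, 0.1697]
orientation: [0.0, 0.851, -0.525, -0.0]
wrist_force: [-0.4, 0.3, -1.4]
gripper_width: 0.0235
grip_force: 62.2
```

>>> step_arm(
  plan=[
    {"tx": 0, "ty": 0, "tz": 0.1, "rx": 0, "ry": 0, "rz": 0, "jaw": 1},
    {"tx": 0, "ty": 0, "tz": 0.1, "rx": 0, "ry": 0, "rz": 0, "jaw": 1},
    {"tx": 0, "ty": 0, "tz": 0.1, "rx": 0, "ry": 0, "rz": 0, "jaw": 1},
    {"tx": 0, "ty": 0, "tz": 0, "rx": 0, "ry": 0, "rz": 0, "jaw": 1},
  ],
)

```text
clock: 10.2
ee_pos: [0.5488, -0.0003, 0.1672]
orientation: [-0.0, 0.851, -0.525, 0.0]
wrist_force: [-0.2, 0.5, 2.4]
gripper_width: 0.0232
grip_force: 62.9
```

>>> step_arm(
  plan=[
    {"tx": 0, "ty": 0, "tz": 0.1, "rx": 0, "ry": 0, "rz": 0, "jaw": 1},
    {"tx": 0, "ty": 0, "tz": 0.1, "rx": 0, "ry": 0, "rz": 0, "jaw": 1},
    {"tx": 0, "ty": 0, "tz": 0.1, "rx": 0, "ry": 0, "rz": 0, "jaw": 1},
    {"tx": 0, "ty": 0, "tz": 0, "rx": 0, "ry": 0, "rz": 0, "jaw": 1},
  ],
)

```text
clock: 10.6
ee_pos: [0.5488, -0.0002, 0.1639]
orientation: [-0.0, 0.851, -0.525, 0.0]
wrist_force: [0.1, 0.1, 3.3]
gripper_width: 0.0234
grip_force: 63.0
```

>>> step_arm(
  plan=[
    {"tx": 0, "ty": 0, "tz": 0.06, "rx": 0, "ry": 0, "rz": 0, "jaw": 1},
    {"tx": 0, "ty": 0, "tz": 0.06, "rx": 0, "ry": 0, "rz": 0, "jaw": 1},
    {"tx": 0, "ty": 0, "tz": 0, "rx": 0, "ry": 0, "rz": 0, "jaw": 1},
  ],
)

```text
clock: 10.9
ee_pos: [0.5488, -0.0003, 0.1628]
orientation: [-0.0, 0.851, -0.525, 0.0]
wrist_force: [-1.3, 0.1, 3.3]
gripper_width: 0.0234
grip_force: 63.0
```

>>> step_arm(
  plan=[
    {"tx": 0, "ty": 0, "tz": 0.06, "rx": 0, "ry": 0, "rz": 0, "jaw": 1},
    {"tx": 0, "ty": 0, "tz": 0.06, "rx": 0, "ry": 0, "rz": 0, "jaw": 1},
    {"tx": 0, "ty": 0, "tz": 0, "rx": 0, "ry": 0, "rz": 0, "jaw": 1},
  ],
)

```text
clock: 11.2
ee_pos: [0.5488, -0.0003, 0.1615]
orientation: [-0.0, 0.851, -0.525, 0.0]
wrist_force: [-0.8, 0.4, 4.2]
gripper_width: 0.023
grip_force: 63.0
```

>>> step_arm(
  plan=[
    {"tx": 0, "ty": 0, "tz": 0.05, "rx": 0, "ry": 0, "rz": 0, "jaw": 1},
    {"tx": 0, "ty": 0, "tz": 0.05, "rx": 0, "ry": 0, "rz": 0, "jaw": 1},
    {"tx": 0, "ty": 0, "tz": 0, "rx": 0, "ry": 0, "rz": 0, "jaw": 1},
  ],
)

```text
clock: 11.5
ee_pos: [0.5488, -0.0002, 0.1605]
orientation: [-0.0, 0.851, -0.525, 0.0]
wrist_force: [0.3, -0.1, 3.5]
gripper_width: 0.0232
grip_force: 63.0
```

>>> step_arm(
  plan=[
    {"tx": 0, "ty": 0, "tz": 0.05, "rx": 0, "ry": 0, "rz": 0, "jaw": 1},
    {"tx": 0, "ty": 0, "tz": 0.05, "rx": 0, "ry": 0, "rz": 0, "jaw": 1},
    {"tx": 0, "ty": 0, "tz": 0, "rx": 0, "ry": 0, "rz": 0, "jaw": 1},
  ],
)

```text
clock: 11.8
ee_pos: [0.5488, -0.0003, 0.1595]
orientation: [-0.0, 0.851, -0.525, 0.0]
wrist_force: [-0.7, -0.4, 4.6]
gripper_width: 0.0236
grip_force: 63.0
```

>>> step_arm(
  plan=[
    {"tx": 0, "ty": 0, "tz": 0.05, "rx": 0, "ry": 0, "rz": 0, "jaw": 1},
    {"tx": 0, "ty": 0, "tz": 0, "rx": 0, "ry": 0, "rz": 0, "jaw": 1},
  ],
)

```text
clock: 12.0
ee_pos: [0.5488, -0.0002, 0.1591]
orientation: [-0.0, 0.851, -0.525, 0.0]
wrist_force: [0.1, -0.0, 4.8]
gripper_width: 0.0233
grip_force: 63.1
```

>>> step_arm(
  plan=[
    {"tx": 0, "ty": 0, "tz": 0.05, "rx": 0, "ry": 0, "rz": 0, "jaw": 1},
    {"tx": 0, "ty": 0, "tz": 0, "rx": 0, "ry": 0, "rz": 0, "jaw": 1},
  ],
)

```text
clock: 12.2
ee_pos: [0.5488, -0.0002, 0.1586]
orientation: [-0.0, 0.851, -0.525, 0.0]
wrist_force: [-0.4, 0.4, 4.5]
gripper_width: 0.0233
grip_force: 63.1
```

>>> step_arm(
  plan=[
    {"tx": 0, "ty": 0, "tz": 0.05, "rx": 0, "ry": 0, "rz": 0, "jaw": 1},
    {"tx": 0, "ty": 0, "tz": 0, "rx": 0, "ry": 0, "rz": 0, "jaw": 1},
  ],
)

```text
clock: 12.4
ee_pos: [0.5488, -0.0002, 0.1581]
orientation: [-0.0, 0.851, -0.525, 0.0]
wrist_force: [0.3, -0.2, 4.9]
gripper_width: 0.0231
grip_force: 63.1
```

>>> step_arm(
  plan=[
    {"tx": 0, "ty": 0, "tz": 0.04, "rx": 0, "ry": 0, "rz": 0, "jaw": 1},
    {"tx": 0, "ty": 0, "tz": 0, "rx": 0, "ry": 0, "rz": 0, "jaw": 1},
  ],
)

```text
clock: 12.6
ee_pos: [0.5488, -0.0002, 0.1578]
orientation: [-0.0, 0.851, -0.525, 0.0]
wrist_force: [0.7, -0.1, 4.0]
gripper_width: 0.0234
grip_force: 63.1
```

>>> step_arm(
  plan=[
    {"tx": 0, "ty": 0, "tz": 0.04, "rx": 0, "ry": 0, "rz": 0, "jaw": 1},
    {"tx": 0, "ty": 0, "tz": 0, "rx": 0, "ry": 0, "rz": 0, "jaw": 1},
  ],
)

```text
clock: 12.8
ee_pos: [0.5488, -0.0002, 0.1573]
orientation: [-0.0, 0.851, -0.525, 0.0]
wrist_force: [0.1, -0.3, 5.5]
gripper_width: 0.0234
grip_force: 63.1
```

>>> step_arm(
  plan=[
    {"tx": 0, "ty": 0, "tz": 0.04, "rx": 0, "ry": 0, "rz": 0, "jaw": 1},
    {"tx": 0, "ty": 0, "tz": 0, "rx": 0, "ry": 0, "rz": 0, "jaw": 1},
  ],
)

```text
clock: 13.0
ee_pos: [0.5488, -0.0002, 0.157]
orientation: [-0.0, 0.851, -0.525, 0.0]
wrist_force: [-0.4, 1.5, 5.3]
gripper_width: 0.0231
grip_force: 63.1
```

>>> step_arm(
  plan=[
    {"tx": 0, "ty": 0, "tz": 0.04, "rx": 0, "ry": 0, "rz": 0, "jaw": 1},
    {"tx": 0, "ty": 0, "tz": 0, "rx": 0, "ry": 0, "rz": 0, "jaw": 1},
  ],
)

```text
clock: 13.2
ee_pos: [0.5488, -0.0002, 0.1566]
orientation: [-0.0, 0.851, -0.525, 0.0]
wrist_force: [0.2, 0.8, 6.4]
gripper_width: 0.0232
grip_force: 63.1
```

>>> step_arm(
  plan=[
    {"tx": 0, "ty": 0, "tz": 0.04, "rx": 0, "ry": 0, "rz": 0, "jaw": 1},
    {"tx": 0, "ty": 0, "tz": 0, "rx": 0, "ry": 0, "rz": 0, "jaw": 1},
  ],
)

```text
clock: 13.4
ee_pos: [0.5488, -0.0003, 0.1564]
orientation: [-0.0, 0.851, -0.525, 0.0]
wrist_force: [-0.2, 0.9, 7.0]
gripper_width: 0.0234
grip_force: 63.5
```

>>> step_arm(
  plan=[
    {"tx": 0, "ty": 0, "tz": 0.04, "rx": 0, "ry": 0, "rz": 0, "jaw": 1},
    {"tx": 0, "ty": 0, "tz": 0, "rx": 0, "ry": 0, "rz": 0, "jaw": 1},
  ],
)

```text
clock: 13.6
ee_pos: [0.5488, -0.0002, 0.1564]
orientation: [-0.0, 0.851, -0.525, 0.0]
wrist_force: [-1.8, 0.6, 10.1]
gripper_width: 0.0233
grip_force: 63.9
```

>>> step_arm(
  plan=[
    {"tx": 0, "ty": 0, "tz": 0.04, "rx": 0, "ry": 0, "rz": 0, "jaw": 1},
    {"tx": 0, "ty": 0, "tz": 0, "rx": 0, "ry": 0, "rz": 0, "jaw": 1},
  ],
)

```text
clock: 13.8
ee_pos: [0.5488, -0.0002, 0.1564]
orientation: [-0.0, 0.851, -0.525, 0.0]
wrist_force: [-2.0, 1.3, 13.2]
gripper_width: 0.0235
grip_force: 64.3
```

>>> step_arm(
  plan=[
    {"tx": 0, "ty": 0, "tz": 0.01, "rx": 0, "ry": 0, "rz": 0, "jaw": 1},
    {"tx": 0, "ty": 0, "tz": 0, "rx": 0, "ry": 0, "rz": 0, "jaw": 1},
    {"tx": 0, "ty": 0, "tz": 0, "rx": 0, "ry": 0, "rz": 0, "jaw": 1},
    {"tx": 0, "ty": 0, "tz": 0, "rx": 0, "ry": 0, "rz": 0, "jaw": 1},
    {"tx": 0, "ty": 0, "tz": 0, "rx": 0, "ry": 0, "rz": 0, "jaw": 1},
    {"tx": 0, "ty": 0, "tz": 0, "rx": 0, "ry": 0, "rz": 0, "jaw": 1},
    {"tx": 0, "ty": 0, "tz": 0, "rx": 0, "ry": 0, "rz": 0, "jaw": 1},
    {"tx": 0, "ty": 0, "tz": 0, "rx": 0, "ry": 0, "rz": 0, "jaw": 1},
  ],
)

```text
clock: 14.6
ee_pos: [0.5489, -0.0002, 0.1564]
orientation: [-0.0, 0.851, -0.525, 0.001]
wrist_force: [-3.0, 0.7, 14.1]
gripper_width: 0.0233
grip_force: 64.3
```

```bash
python3 - <<'E'
from h import *
o=observe(); print({k:np.round(o[k],4) for k in('clock','ee_pos','orientation','wrist_force','torque')})
fs,s=grab('side')
cv2.imwrite('pics/m4.png',cv2.resize(s[200:275,260:340],(640,600),interpolation=cv2.INTER_CUBIC))
E
```

```text
{'clock': np.float64(14.6), 'ee_pos': array([ 5.489e-01, -2.000e-04,  1.564e-01]), 'orientation': array([-1.000e-04,  8.512e-01, -5.249e-01,  5.000e-04]), 'wrist_force': array([-3.0128,  0.6589, 14.0864]), 'torque': array([ 0.0345,  0.5729, -0.0287])}
```

View pics/m4.png

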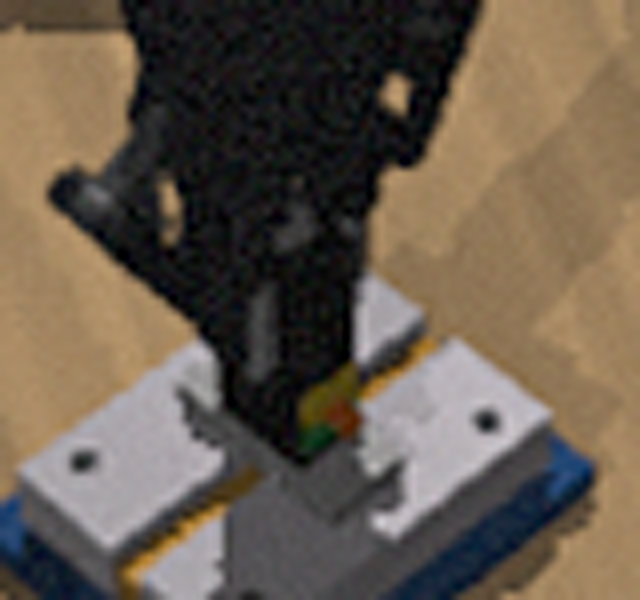

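Seated: base flat across both jaws, bearing with about 8–9 N for 1 s. First contact came at TCP z between 0.1672 and 0.1697 and seating at 0.1564, so the travel is about 11–13 mm, which is yellow. I'll lift off and check that in the picture.

>>> step_arm(
  plan=[
    {"tx": 0, "ty": 0, "tz": -0.1, "rx": 0, "ry": 0, "rz": 0, "jaw": 1},
    {"tx": 0, "ty": 0, "tz": -0.4, "rx": 0, "ry": 0, "rz": 0, "jaw": 1},
    {"tx": 0, "ty": 0, "tz": -1, "rx": 0, "ry": 0, "rz": 0, "jaw": 1},
    {"tx": 0, "ty": 0, "tz": -1.8, "rx": 0, "ry": 0, "rz": 0, "jaw": 1},
    {"tx": 0, "ty": 0, "tz": -2.2, "rx": 0, "ry": 0, "rz": 0, "jaw": 1},
    {"tx": 0, "ty": 0, "tz": -2.2, "rx": 0, "ry": 0, "rz": 0, "jaw": 1},
    {"tx": 0, "ty": 0, "tz": -1.3, "rx": 0, "ry": 0, "rz": 0, "jaw": 1},
    {"tx": 0, "ty": 0, "tz": -0.7, "rx": 0, "ry": 0, "rz": 0, "jaw": 1},
  ],
)

```text
clock: 15.45
ee_pos: [0.5486, -0.0002, 0.2529]
orientation: [-0.0, 0.851, -0.525, 0.0]
wrist_force: [-0.3, -0.5, -2.1]
gripper_width: 0.0237
grip_force: 62.4
```

>>> step_arm(
  plan=[
    {"tx": 0, "ty": 0, "tz": 0, "rx": 0, "ry": 0, "rz": -0.1, "jaw": 1},
    {"tx": 0, "ty": 0, "tz": 0, "rx": 0, "ry": 0, "rz": -0.14, "jaw": 1},
    {"tx": 0, "ty": 0, "tz": 0, "rx": 0, "ry": 0, "rz": -0.14, "jaw": 1},
    {"tx": 0, "ty": 0, "tz": 0, "rx": 0, "ry": 0, "rz": -0.14, "jaw": 1},
    {"tx": 0, "ty": 0, "tz": 0, "rx": 0, "ry": 0, "rz": -0.14, "jaw": 1},
    {"tx": 0, "ty": 0, "tz": 0, "rx": 0, "ry": 0, "rz": -0.1, "jaw": 1},
    {"tx": 0, "ty": 0, "tz": 0, "rx": 0, "ry": 0, "rz": -0.09, "jaw": 1},
    {"tx": 0, "ty": 0, "tz": 0, "rx": 0, "ry": 0, "rz": 0, "jaw": 1},
  ],
)

```text
clock: 16.25
ee_pos: [0.548, -0.0001, 0.251]
orientation: [-0.0, 0.992, -0.127, -0.001]
wrist_force: [-1.1, 0.3, -2.5]
gripper_width: 0.0232
grip_force: 62.3
```

>>> step_arm(
  plan=[
    {"tx": -0.22, "ty": -1.2, "tz": 0, "rx": 0, "ry": 0, "rz": 0, "jaw": 1},
    {"tx": -0.5, "ty": -2.6, "tz": 0, "rx": 0, "ry": 0, "rz": 0, "jaw": 1},
    {"tx": -0.75, "ty": -4, "tz": 0, "rx": 0, "ry": 0, "rz": 0, "jaw": 1},
    {"tx": -0.8, "ty": -4.2, "tz": 0, "rx": 0, "ry": 0, "rz": 0, "jaw": 1},
    {"tx": -0.8, "ty": -4.2, "tz": 0, "rx": 0, "ry": 0, "rz": 0, "jaw": 1},
    {"tx": -0.78, "ty": -4.1, "tz": 0, "rx": 0, "ry": 0, "rz": 0, "jaw": 1},
    {"tx": -0.57, "ty": -3, "tz": 0, "rx": 0, "ry": 0, "rz": 0, "jaw": 1},
    {"tx": -0.3, "ty": -1.6, "tz": 0, "rx": 0, "ry": 0, "rz": 0, "jaw": 1},
  ],
)

```text
clock: 17.05
ee_pos: [0.565, 0.2562, 0.2516]
orientation: [-0.0, 0.992, -0.127, -0.001]
wrist_force: [-0.0, -0.8, -0.9]
gripper_width: 0.0233
grip_force: 62.1
```

>>> step_arm(
  plan=[
    {"tx": 0, "ty": 0, "tz": 0, "rx": 0, "ry": 0, "rz": 0, "jaw": 1},
    {"tx": 0, "ty": 0, "tz": 0, "rx": 0, "ry": 0, "rz": 0, "jaw": 1},
    {"tx": 0, "ty": 0, "tz": 0, "rx": 0, "ry": 0, "rz": 0, "jaw": 1},
  ],
)

```text
clock: 17.35
ee_pos: [0.5658, 0.2515, 0.2519]
orientation: [0.0, 0.992, -0.128, -0.0]
wrist_force: [0.5, -0.8, -2.4]
gripper_width: 0.0235
grip_force: 62.2
```

>>> step_arm(
  plan=[
    {"tx": -0.18, "ty": -0.02, "tz": 0.6, "rx": 0, "ry": 0, "rz": 0, "jaw": 1},
    {"tx": 0, "ty": 0, "tz": 1.6, "rx": 0, "ry": 0, "rz": 0, "jaw": 1},
    {"tx": 0, "ty": 0, "tz": 2, "rx": 0, "ry": 0, "rz": 0, "jaw": 1},
    {"tx": 0, "ty": 0, "tz": 1.6, "rx": 0, "ry": 0, "rz": 0, "jaw": 1},
    {"tx": 0, "ty": 0, "tz": 0.8, "rx": 0, "ry": 0, "rz": 0, "jaw": 1},
    {"tx": 0, "ty": 0, "tz": 0.4, "rx": 0, "ry": 0, "rz": 0, "jaw": 1},
    {"tx": 0, "ty": 0, "tz": 0, "rx": 0, "ry": 0, "rz": 0, "jaw": 1},
    {"tx": 0, "ty": 0, "tz": 0, "rx": 0, "ry": 0, "rz": 0, "jaw": 1},
  ],
)

```text
clock: 18.15
ee_pos: [0.5646, 0.2532, 0.1829]
orientation: [-0.0, 0.992, -0.127, 0.001]
wrist_force: [0.5, -0.3, -2.4]
gripper_width: 0.0232
grip_force: 62.3
```

```bash
python3 - <<'E'
from h import *
o=observe(); print({k:np.round(o[k],4) for k in('clock','ee_pos','orientation','wrist_force')})
fs,s=grab('side')
cv2.imwrite('pics/m5.png',cv2.resize(s[130:210,230:320],(720,600),interpolation=cv2.INTER_CUBIC))
p=o['ee_pos']-[0,0,.1413]; print('tip px crop',(proj(fs,p)-[230,130])*[8,7.5], 'hole',(proj(fs,[.5636,.2524,.03])-[230,130])*[8,7.5])
E
```

```text
{'clock': np.float64(18.15), 'ee_pos': array([0.5646, 0.2532, 0.1829]), 'orientation': array([-2.000e-04,  9.918e-01, -1.274e-01,  6.000e-04]), 'wrist_force': array([ 0.4963, -0.3425, -2.3801])}
tip px crop [348.91354237 353.46495695] hole [348.57251089 380.79177215]
```

View pics/m5.png

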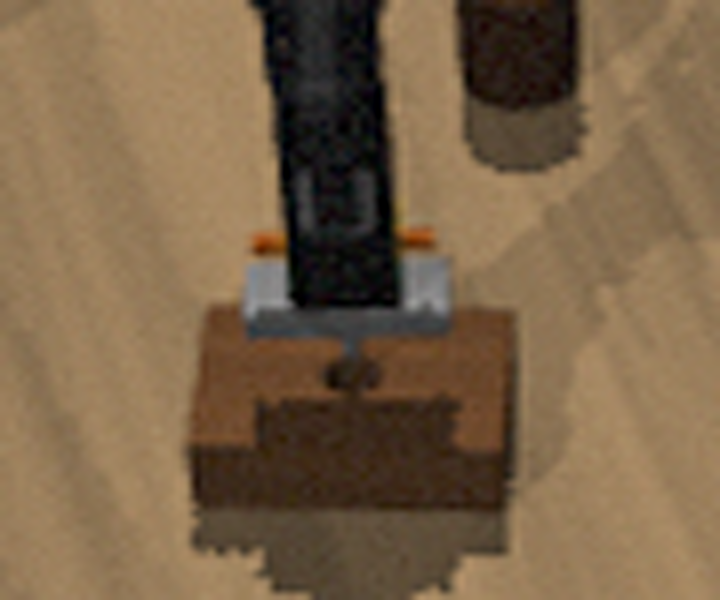

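The side view shows the probe tip at crop (349,353), right over the hole at (353,374), and the pointer clearly raised at row 241. Lowering the gauge onto the stand.

>>> step_arm(
  plan=[
    {"tx": 0, "ty": 0, "tz": 0.5, "rx": 0, "ry": 0, "rz": 0, "jaw": 1},
    {"tx": 0, "ty": 0, "tz": 0.7, "rx": 0, "ry": 0, "rz": 0, "jaw": 1},
    {"tx": 0, "ty": 0, "tz": 0.7, "rx": 0, "ry": 0, "rz": 0, "jaw": 1},
    {"tx": 0, "ty": 0, "tz": 0.4, "rx": 0, "ry": 0, "rz": 0, "jaw": 1},
    {"tx": 0, "ty": 0, "tz": 0.3, "rx": 0, "ry": 0, "rz": 0, "jaw": 1},
    {"tx": 0, "ty": 0, "tz": 0.2, "rx": 0, "ry": 0, "rz": 0, "jaw": 1},
    {"tx": 0, "ty": 0, "tz": 0, "rx": 0, "ry": 0, "rz": 0, "jaw": 1},
    {"tx": 0, "ty": 0, "tz": 0, "rx": 0, "ry": 0, "rz": 0, "jaw": 1},
  ],
)

```text
clock: 19.0
ee_pos: [0.5643, 0.2533, 0.1543]
orientation: [-0.0, 0.992, -0.127, 0.0]
wrist_force: [-0.2, 0.0, -1.6]
gripper_width: 0.0234
grip_force: 62.3
```

```bash
python3 - <<'E'
from h import *
from scipy.optimize import brentq
fs,s=load('side')
o=orange(s,(255,155,290,170)); print(o)
def hz(row,x,y): return brentq(lambda z:proj(fs,[x,y,z])[1]-row,0,.3)
r1=np.mean([a[0][1] for a in o if a[1]>3]); z1=hz(r1,.5646,.2532)-(.1829-.1213); z0=hz(173.86,.5643,.2521)-.03
print('heights',z0,z1,'travel',z1-z0)
E
```

```text
[((np.float64(263.5), np.float64(161.5)), 8), ((np.float64(281.5), np.float64(161.0)), 4)]
heights 0.023784098163146417 0.03282155018847588 travel 0.009037452025329462
```

>>> step_arm(
  plan=[
    {"tx": 0, "ty": 0, "tz": 0.1, "rx": 0, "ry": 0, "rz": 0, "jaw": 1},
    {"tx": 0, "ty": 0, "tz": 0.08, "rx": 0, "ry": 0, "rz": 0, "jaw": 1},
    {"tx": 0, "ty": 0, "tz": 0.06, "rx": 0, "ry": 0, "rz": 0, "jaw": 1},
    {"tx": 0, "ty": 0, "tz": 0.04, "rx": 0, "ry": 0, "rz": 0, "jaw": 1},
    {"tx": 0, "ty": 0, "tz": 0, "rx": 0, "ry": 0, "rz": 0, "jaw": 1},
  ],
)

```text
clock: 19.5
ee_pos: [0.5642, 0.2533, 0.1513]
orientation: [-0.0, 0.992, -0.127, 0.0]
wrist_force: [-0.2, -0.1, -1.9]
gripper_width: 0.0231
grip_force: 62.4
```

>>> step_arm(
  plan=[
    {"tx": 0, "ty": 0, "tz": 0.04, "rx": 0, "ry": 0, "rz": 0, "jaw": 1},
    {"tx": 0, "ty": 0, "tz": 0, "rx": 0, "ry": 0, "rz": 0, "jaw": 1},
  ],
)

```text
clock: 19.7
ee_pos: [0.5642, 0.2533, 0.1513]
orientation: [-0.0, 0.992, -0.127, 0.0]
wrist_force: [0.3, -0.4, 1.8]
gripper_width: 0.0235
grip_force: 62.8
```

>>> step_arm(
  plan=[
    {"tx": 0, "ty": 0, "tz": 0.04, "rx": 0, "ry": 0, "rz": 0, "jaw": 1},
    {"tx": 0, "ty": 0, "tz": 0, "rx": 0, "ry": 0, "rz": 0, "jaw": 1},
  ],
)

```text
clock: 19.9
ee_pos: [0.5642, 0.2533, 0.1513]
orientation: [-0.0, 0.992, -0.127, 0.0]
wrist_force: [-1.5, 0.5, 4.7]
gripper_width: 0.0232
grip_force: 63.3
```

>>> step_arm(
  plan=[
    {"tx": 0, "ty": 0, "tz": 0, "rx": 0, "ry": 0, "rz": 0, "jaw": 0.6},
    {"tx": 0, "ty": 0, "tz": 0, "rx": 0, "ry": 0, "rz": 0, "jaw": 0.4},
    {"tx": 0, "ty": 0, "tz": 0, "rx": 0, "ry": 0, "rz": 0, "jaw": 0.2},
    {"tx": 0, "ty": 0, "tz": 0, "rx": 0, "ry": 0, "rz": 0, "jaw": 0},
    {"tx": 0, "ty": 0, "tz": 0, "rx": 0, "ry": 0, "rz": 0, "jaw": 0},
    {"tx": 0, "ty": 0, "tz": 0, "rx": 0, "ry": 0, "rz": 0, "jaw": 0},
    {"tx": 0, "ty": 0, "tz": 0, "rx": 0, "ry": 0, "rz": 0, "jaw": 0},
  ],
)

```text
clock: 20.6
ee_pos: [0.5642, 0.2533, 0.1505]
orientation: [0.0, 0.992, -0.127, -0.0]
wrist_force: [1.3, 0.4, -0.5]
gripper_width: 0.0852
grip_force: 0.0
```

>>> step_arm(
  plan=[
    {"tx": 0, "ty": 0, "tz": -1, "rx": 0, "ry": 0, "rz": 0, "jaw": 0},
    {"tx": 0, "ty": 0, "tz": -3, "rx": 0, "ry": 0, "rz": 0, "jaw": 0},
    {"tx": 0, "ty": 0, "tz": -4, "rx": 0, "ry": 0, "rz": 0, "jaw": 0},
    {"tx": 0, "ty": 2, "tz": -3, "rx": 0, "ry": 0, "rz": 0, "jaw": 0},
    {"tx": 0, "ty": 4, "tz": 0, "rx": 0, "ry": 0, "rz": 0, "jaw": 0.3},
    {"tx": 0, "ty": 4, "tz": 0, "rx": 0, "ry": 0, "rz": 0, "jaw": 0.6},
    {"tx": 0, "ty": 4, "tz": 0, "rx": 0, "ry": 0, "rz": 0, "jaw": 1},
    {"tx": 0, "ty": 4, "tz": 0, "rx": 0, "ry": 0, "rz": 0, "jaw": 1},
  ],
)

```text
clock: 21.4
ee_pos: [0.5182, 0.0779, 0.2616]
orientation: [-0.0, 0.992, -0.127, 0.001]
wrist_force: [0.5, -0.4, 0.2]
gripper_width: 0.0281
grip_force: 0.0
```

```bash
python3 - <<'E'
from h import *
from scipy.optimize import brentq
fs,s=grab('side'); ft,t=grab('top')
print(orange(s,(250,150,300,190)),observe()['ee_pos'])
s0=cv2.imread('pics/side0.png')
c=lambda im:cv2.resize(im[135:205,245:300],(400,509),interpolation=cv2.INTER_CUBIC)
cv2.imwrite('pics/m6.png',np.hstack([c(s0),c(s)]))
def hz(row): return brentq(lambda z:proj(fs,[.5642,.2527,z])[1]-row,0,.3)
for nm,im in(('before',s0),('after',s)):
    for x in(262,263,264,265,281,282,283):
        b=im[155:182,x].astype(float); w=np.clip(b[:,2]-1.8*b[:,1]-5,0,None); 
        if w.sum()>20: print(nm,x,round((w*np.arange(155,182)).sum()/w.sum(),2),round(hz((w*np.arange(155,182)).sum()/w.sum()),4) if 0 else round(hz((w*np.arange(155,182)).sum()/w.sum())*1000,1))
E
```

```text
[((np.float64(282.5), np.float64(170.67)), 6), ((np.float64(292.0), np.float64(175.0)), 1), ((np.float64(260.0), np.float64(188.0)), 1)] [0.5179137  0.07538592 0.26149288]
before 263 174.8 50.1
```

View pics/m6.png

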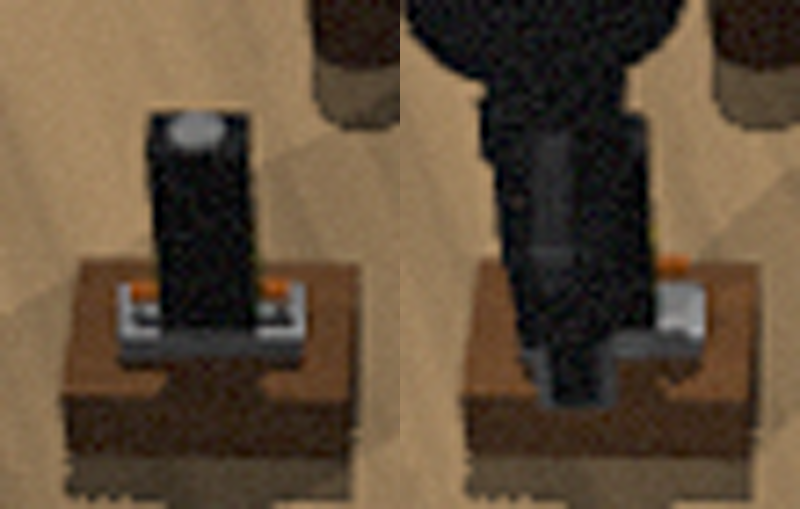

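The gauge stands upright on its stand. The orange bar rose by about 3.0–3.4 px at roughly 3.8 mm/px, so 11–13 mm, which agrees with the force data: yellow. Moving the closed fingers to the green side of the slide.

>>> step_arm(
  plan=[
    {"tx": 1.93, "ty": 4.08, "tz": 0, "rx": 0, "ry": 0, "rz": 0, "jaw": 1},
    {"tx": 1.93, "ty": 4.08, "tz": 0, "rx": 0, "ry": 0, "rz": 0, "jaw": 1},
    {"tx": 1.93, "ty": 4.08, "tz": 0, "rx": 0, "ry": 0, "rz": 0, "jaw": 1},
    {"tx": 1.93, "ty": 4.08, "tz": 0, "rx": 0, "ry": 0, "rz": 0, "jaw": 1},
    {"tx": 1.93, "ty": 4.08, "tz": 0, "rx": 0, "ry": 0, "rz": 0, "jaw": 1},
    {"tx": 1.93, "ty": 4.08, "tz": 0, "rx": 0, "ry": 0, "rz": 0, "jaw": 1},
    {"tx": 1.93, "ty": 4.08, "tz": 0, "rx": 0, "ry": 0, "rz": 0, "jaw": 1},
    {"tx": 1.93, "ty": 4.08, "tz": 0, "rx": 0, "ry": 0, "rz": 0, "jaw": 1},
  ],
)

```text
clock: 22.3
ee_pos: [0.5865, -0.2769, 0.2612]
orientation: [-0.0, 0.992, -0.127, 0.001]
wrist_force: [0.8, 0.4, -0.1]
gripper_width: 0.0001
grip_force: 0.0
```

>>> step_arm(
  plan=[
    {"tx": 0, "ty": 0, "tz": 0, "rx": 0, "ry": 0, "rz": -0.132, "jaw": 1},
    {"tx": 0, "ty": 0, "tz": 0, "rx": 0, "ry": 0, "rz": -0.132, "jaw": 1},
    {"tx": 0, "ty": 0, "tz": 0, "rx": 0, "ry": 0, "rz": -0.132, "jaw": 1},
    {"tx": 0, "ty": 0, "tz": 0, "rx": 0, "ry": 0, "rz": -0.132, "jaw": 1},
    {"tx": 0, "ty": 0, "tz": 0, "rx": 0, "ry": 0, "rz": 0, "jaw": 1},
    {"tx": 0, "ty": 0, "tz": 0, "rx": 0, "ry": 0, "rz": 0, "jaw": 1},
  ],
)

```text
clock: 22.9
ee_pos: [0.5862, -0.2752, 0.2609]
orientation: [0.0, 0.991, 0.134, 0.0]
wrist_force: [-0.4, 0.6, -0.4]
gripper_width: -0.0002
grip_force: 0.0
```

```bash
python3 - <<'E'
from h import *
fs,s=grab('side'); s0=cv2.imread('pics/side0.png')
for nm,im in(('before',s0),('after',s)):
    h=cv2.cvtColor(im,cv2.COLOR_BGR2HSV).astype(int)
    k=np.zeros(h.shape[:2],np.uint8); k[155:185,255:292]=cv2.inRange(h.astype(np.uint8),(4,190,90),(18,255,255))[155:185,255:292]
    n,l,st,ce=cv2.connectedComponentsWithStats(k); print(nm,[(ce[i].round(2),st[i,4]) for i in range(1,n) if st[i,4]>2])
o=observe(); print(np.round(o['ee_pos'],4),np.round(o['orientation'],4))
c=lambda im:cv2.resize(im[140:200,253:293],(400,600),interpolation=cv2.INTER_CUBIC)
cv2.imwrite('pics/m7.png',np.hstack([c(s0),c(s)]))
g=np.array([.5642,.2527]); print('px per mm',(proj(fs,[*g,.06])-proj(fs,[*g,.05]))/10)
E
```

```text
before [(array([264.33, 174.33]), np.int32(9)), (array([282.17, 174.17]), np.int32(6))]
after [(array([263.17, 172.67]), np.int32(6))]
[ 0.5861 -0.2753  0.2608] [1.000e-04 9.909e-01 1.347e-01 2.000e-04]
px per mm [-0.02411199 -0.29595657]
```

View pics/m7.png

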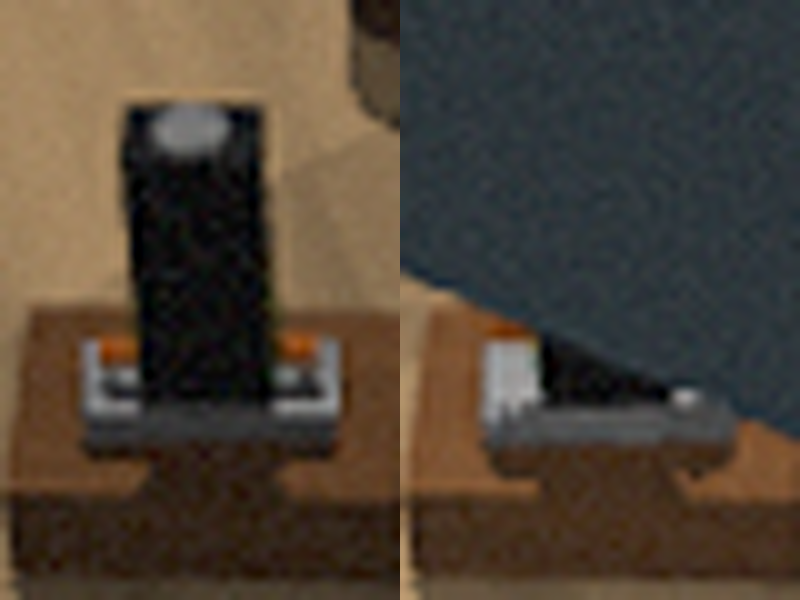

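>>> step_arm(
  plan=[
    {"tx": 0, "ty": 0.2, "tz": 2, "rx": 0, "ry": 0, "rz": 0, "jaw": 1},
    {"tx": 0, "ty": 0.2, "tz": 3, "rx": 0, "ry": 0, "rz": 0, "jaw": 1},
    {"tx": 0, "ty": 0, "tz": 3, "rx": 0, "ry": 0, "rz": 0, "jaw": 1},
    {"tx": 0, "ty": 0, "tz": 3, "rx": 0, "ry": 0, "rz": 0, "jaw": 1},
    {"tx": 0, "ty": 0, "tz": 2, "rx": 0, "ry": 0, "rz": 0, "jaw": 1},
    {"tx": 0, "ty": 0, "tz": 1, "rx": 0, "ry": 0, "rz": 0, "jaw": 1},
    {"tx": 0, "ty": 0, "tz": 0, "rx": 0, "ry": 0, "rz": 0, "jaw": 1},
  ],
)

```text
clock: 23.65
ee_pos: [0.5863, -0.279, 0.1191]
orientation: [-0.001, 0.991, 0.135, -0.001]
wrist_force: [0.6, -0.0, 0.1]
gripper_width: 0.0
grip_force: 0.0
```

>>> step_arm(
  plan=[
    {"tx": 0, "ty": 0, "tz": 1, "rx": 0, "ry": 0, "rz": 0, "jaw": 1},
    {"tx": 0, "ty": 0, "tz": 0.8, "rx": 0, "ry": 0, "rz": 0, "jaw": 1},
    {"tx": 0, "ty": 0, "tz": 0, "rx": 0, "ry": 0, "rz": 0, "jaw": 1},
  ],
)

```text
clock: 23.95
ee_pos: [0.5865, -0.2793, 0.1018]
orientation: [-0.0, 0.991, 0.136, -0.0]
wrist_force: [-0.3, 0.1, -0.1]
gripper_width: -0.0003
grip_force: 0.0
```

>>> step_arm(
  plan=[
    {"tx": 0, "ty": -0.8, "tz": 0, "rx": 0, "ry": 0, "rz": 0, "jaw": 1},
    {"tx": 0, "ty": -0.8, "tz": 0, "rx": 0, "ry": 0, "rz": 0, "jaw": 1},
    {"tx": 0, "ty": -0.8, "tz": 0, "rx": 0, "ry": 0, "rz": 0, "jaw": 1},
    {"tx": 0, "ty": -0.8, "tz": 0, "rx": 0, "ry": 0, "rz": 0, "jaw": 1},
    {"tx": 0, "ty": -0.8, "tz": 0, "rx": 0, "ry": 0, "rz": 0, "jaw": 1},
    {"tx": 0, "ty": -0.8, "tz": 0, "rx": 0, "ry": 0, "rz": 0, "jaw": 1},
    {"tx": 0, "ty": -0.8, "tz": 0, "rx": 0, "ry": 0, "rz": 0, "jaw": 1},
  ],
)

```text
clock: 24.65
ee_pos: [0.5716, -0.2252, 0.1029]
orientation: [0.0, 0.991, 0.136, 0.0]
wrist_force: [-0.2, -2.2, 0.6]
gripper_width: 0.0
grip_force: 0.9
```

>>> step_arm(
  plan=[
    {"tx": 0, "ty": -0.5, "tz": 0, "rx": 0, "ry": 0, "rz": 0, "jaw": 1},
    {"tx": 0, "ty": -0.5, "tz": 0, "rx": 0, "ry": 0, "rz": 0, "jaw": 1},
    {"tx": 0, "ty": -0.3, "tz": 0, "rx": 0, "ry": 0, "rz": 0, "jaw": 1},
    {"tx": 0, "ty": 0, "tz": 0, "rx": 0, "ry": 0, "rz": 0, "jaw": 1},
  ],
)

```text
clock: 25.05
ee_pos: [0.5681, -0.2125, 0.1024]
orientation: [-0.0, 0.991, 0.136, -0.0]
wrist_force: [0.0, -0.6, -0.6]
gripper_width: -0.0001
grip_force: 0.0
```

>>> step_arm(
  plan=[
    {"tx": 0, "ty": -0.4, "tz": 0, "rx": 0, "ry": 0, "rz": 0, "jaw": 1},
    {"tx": 0, "ty": -0.4, "tz": 0, "rx": 0, "ry": 0, "rz": 0, "jaw": 1},
    {"tx": 0, "ty": -0.3, "tz": 0, "rx": 0, "ry": 0, "rz": 0, "jaw": 1},
    {"tx": 0, "ty": 0, "tz": 0, "rx": 0, "ry": 0, "rz": 0, "jaw": 1},
  ],
)

```text
clock: 25.45
ee_pos: [0.5651, -0.2019, 0.1024]
orientation: [-0.0, 0.991, 0.136, -0.0]
wrist_force: [0.6, 0.1, -0.2]
gripper_width: -0.0002
grip_force: 0.0
```

>>> step_arm(
  plan=[
    {"tx": 0, "ty": -0.2, "tz": 0, "rx": 0, "ry": 0, "rz": 0, "jaw": 1},
    {"tx": 0, "ty": -0.2, "tz": 0, "rx": 0, "ry": 0, "rz": 0, "jaw": 1},
    {"tx": 0, "ty": 0, "tz": 0, "rx": 0, "ry": 0, "rz": 0, "jaw": 1},
  ],
)

```text
clock: 25.75
ee_pos: [0.5641, -0.1986, 0.1024]
orientation: [0.0, 0.991, 0.136, -0.0]
wrist_force: [0.6, -1.0, -0.7]
gripper_width: -0.0001
grip_force: 0.9
```

>>> step_arm(
  plan=[
    {"tx": 0, "ty": -0.2, "tz": 0, "rx": 0, "ry": 0, "rz": 0, "jaw": 1},
    {"tx": 0, "ty": -0.2, "tz": 0, "rx": 0, "ry": 0, "rz": 0, "jaw": 1},
    {"tx": 0, "ty": 0, "tz": 0, "rx": 0, "ry": 0, "rz": 0, "jaw": 1},
  ],
)

```text
clock: 26.05
ee_pos: [0.5639, -0.1978, 0.1027]
orientation: [0.003, 0.991, 0.136, 0.001]
wrist_force: [2.0, -13.0, -5.2]
gripper_width: 0.0001
grip_force: 6.0
```

The slide is hard against its end stop: the push rose to 13 N and the motion stalled 70 mm from the yellow plate, as expected. Backing off and lifting.

>>> step_arm(
  plan=[
    {"tx": 0, "ty": 0.6, "tz": 0, "rx": 0, "ry": 0, "rz": 0, "jaw": 1},
    {"tx": 0, "ty": 1.2, "tz": 0, "rx": 0, "ry": 0, "rz": 0, "jaw": 1},
    {"tx": 0, "ty": 0, "tz": -3, "rx": 0, "ry": 0, "rz": 0, "jaw": 1},
    {"tx": 0, "ty": 0, "tz": -4, "rx": 0, "ry": 0, "rz": 0, "jaw": 1},
    {"tx": 0, "ty": 0, "tz": -4, "rx": 0, "ry": 0, "rz": 0, "jaw": 1},
    {"tx": -4, "ty": 2, "tz": -4, "rx": 0, "ry": 0, "rz": 0, "jaw": 1},
    {"tx": -4, "ty": 2, "tz": 0, "rx": 0, "ry": 0, "rz": 0, "jaw": 1},
    {"tx": -4, "ty": 2, "tz": 0, "rx": 0, "ry": 0, "rz": 0, "jaw": 1},
  ],
)

```text
clock: 26.85
ee_pos: [0.4738, -0.2981, 0.2476]
orientation: [0.001, 0.991, 0.137, 0.001]
wrist_force: [0.7, -0.6, 0.5]
gripper_width: 0.0001
grip_force: 0.0
```

>>> step_arm(
  plan=[
    {"tx": -3, "ty": 3.8, "tz": 0, "rx": 0, "ry": 0, "rz": 0, "jaw": 1},
    {"tx": -3, "ty": 3.8, "tz": 0, "rx": 0, "ry": 0, "rz": 0, "jaw": 1},
    {"tx": -3, "ty": 3.8, "tz": 0, "rx": 0, "ry": 0, "rz": 0, "jaw": 1},
    {"tx": 0, "ty": 4, "tz": 0, "rx": 0, "ry": 0, "rz": 0, "jaw": 1},
    {"tx": 0, "ty": 4, "tz": 0, "rx": 0, "ry": 0, "rz": 0, "jaw": 1},
    {"tx": 0, "ty": 4, "tz": 0, "rx": 0, "ry": 0, "rz": 0, "jaw": 1},
    {"tx": 0, "ty": 0, "tz": 0, "rx": 0, "ry": 0, "rz": 0, "jaw": 1},
    {"tx": 0, "ty": 0, "tz": 0, "rx": 0, "ry": 0, "rz": 0, "jaw": 1},
  ],
)

```text
clock: 27.65
ee_pos: [0.4501, -0.5473, 0.2445]
orientation: [-0.001, 0.991, 0.136, -0.0]
wrist_force: [0.3, 0.8, -1.0]
gripper_width: 0.0005
grip_force: 0.0
```

```bash
python3 - <<'E'
from h import *
fs,s=grab('side'); ft,t=grab('top')
m=np.zeros((560,780,3),np.uint8)
m[:,:360]=cv2.resize(s[130:200,250:295],(360,560),interpolation=cv2.INTER_CUBIC)
m[:280,360:]=cv2.resize(t[230:290,360:450],(420,280)); m[280:,360:]=cv2.resize(s,(420,280))
cv2.imwrite('pics/m8.png',m)
print(orange(s,(250,155,300,180)),observe()['ee_pos'])
E
```

```text
[((np.float64(281.78), np.float64(170.78)), 9), ((np.float64(263.5), np.float64(171.5)), 8), ((np.float64(257.0), np.float64(174.0)), 1), ((np.float64(260.0), np.float64(176.0)), 1), ((np.float64(287.0), np.float64(175.5)), 2)] [ 0.45031795 -0.54587319  0.24554935]
```

View pics/m8.png

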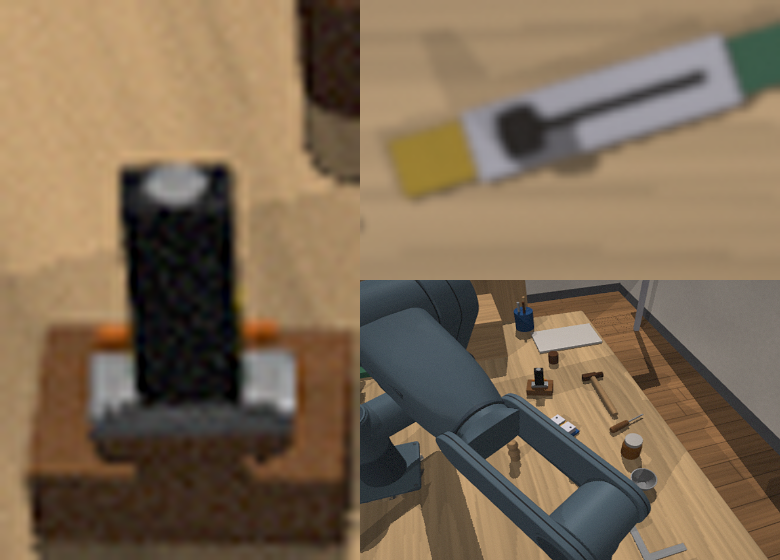

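The last view shows the gauge upright on its stand with the pointer raised. The slide is at the yellow end, and the bystanders in view are undisturbed. Image and force readings put the travel at about 9–12 mm, so yellow. Handing in.

```bash
python3 -c "
from h import *
print(job.close_job())"
```

```text
the job is handed in; nothing more can be done
None
```

I handed the job in (no verdict came back): the gauge was seated on both jaws at about 8–9 N for a second, read as yellow at about 9–12 mm travel (line at 9 mm), the slide was pushed to its stop at the yellow plate, and the gauge stands back upright on its stand.

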